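# Feed a manifold bar under the press guard with the push stick

### The arm

A 6-joint arm with a two-finger parallel gripper is mounted at the origin on the work surface. World frame = base frame: x ahead of the robot, y to its left, z up, the work surface at z = 0. Lengths are in m, angles in degrees, forces in N, time in s.
With the tool pointing down it reaches from about 0.4 to 0.825 m from the base axis. Payload 7 kg.
Tool frame: the origin (TCP) lies midway between the tips of the shut fingers; the grasp point (between the pads) lies 19 mm behind it; z points along the fingers, y is the line along which they close (so a half turn about z gives the same grasp; the last joint's range is limited). The gripper opens to 88 mm and grips with 3 to 60 N. Pads are 19 mm wide; open, the fingers measure 130 mm over their backs; the gripper's body (78 mm by 193 mm) begins 47 mm behind the grasp point.
Start: joints at [82.454, 20.546, 0.682, 0, -70.136, -16.507], TCP at [0.275, 0.616, 0.202] pointing down, gripper open.
Joint ranges: [-176.03, 176.03], [-82.01, 121.73], [-58.28, 71.71], [-173.87, 95.51], [-174.79, -0.11], [-173.66, 173.66]. Speed limits (degrees/s): [136.94, 136.94, 172.46, 180, 180, 180].

### API

Orientations are given as [roll, pitch, yaw] about the fixed x, y, z axes, in that order (R = Rz(yaw) Ry(pitch) Rx(roll)).
In Python, from plant import r gives the robot as it stands. The module is installed in compiled form; this text tells all that it offers.
- The arm moves only by the tool play_rows, never from a script. Its argument "rows" is a list of rows, each an object with "slide": the shift along the tool's x, y, z as a fraction of full scale, a list of three; "delta_rot": the turn, a rotation vector about the tool's x, y, z as a fraction of full scale, a list of three; "fingers": the opening, from -1 (shut) to 1 (fully open). In form: [{"slide": [x, y, z], "delta_rot": [rx, ry, rz], "fingers": fingers}, ...]. A call has 1 to 8 rows; each row shifts and turns the commanded pose from where the row before left it, along the tool's axes as they then stand; what a row does not reach is not made up. Full scale, the value 1, is 0.15 m for a shift and 0.08 rad for a turn. A row lasts 1/8 s, in which the tool goes at most 62.5 mm and 10.7 degrees, less where a joint would pass 70% of its speed; a pose out of reach is approached as far as the arm can. A call with a number of a shift or a turn outside -1 to 1 is refused whole. A call with a gripper value outside its range is refused whole. The fingers move at their own pace and stop on an object; "squeeze" is the grip in N (left out, the last holds). Time passes only in rows, so rows that do not move let the fingers close. It gives the time, the measured TCP pose, the force, the opening and the grip force at its end, in the units of the state.
- r.get_state(): the state, without advancing time (a new reading comes with each control period).
- r.capture(name): name is "side" or "top"; returns a dict with "image" (480x640x3 uint8, blue, green, red), "fx", "fy", "cx", "cy" (pixels), "distortion" ([k1, k2, p1, p2, k3] as OpenCV has them; the pictures are not rectified), "R" (3x3) and "t" (3): a world point X has camera coordinates R X + t. Camera axes: x right, y down, z forward; pixel columns grow to the right and rows downward; lengths in m; the calibration is good to about 2 mm. A picture is of the moment at which its call begins. There is no depth.
- r.close_job(): hands the job in; it is judged then, once.
The state is a dict: "time_s": time; "joints": joint angles; "qd": joint speeds; "joint_torque": joint torques, N m; "tcp_pos": TCP position; "eef_rot": TCP orientation; "contact_force": force on the tool from outside, world axes, zero at the start; "moment": the same for the moment, N m; "gripper_width": finger opening in m; "gripper_force": force on a finger pad.
Only numpy, scipy, OpenCV 4.12 (cv2) and the standard library are available. Lean on these libraries where they do the work, as an engineer would, in place of code of your own. Each camera call takes 0.05 s, during which the arm holds its last target. There are 200 camera calls.

### The job

Take the orange push stick from the black rubber mat and use it to push the loose aluminium bar that lies on the marking press's infeed bed through the low yellow guard, until the bar's front end is fully up against the red end stop. Then lay the stick back flat on the rubber mat, handle up and wholly on the mat. Move the bar only with the stick, never with the gripper or arm, and leave the other things on the bench where they are.

Things in the scene. Friction and masses are not known exactly. Their poses are not given: they have to be found in the camera images.
- press: Fixed marking press. Origin on the bench on the feed line; x is the feed direction (roughly world -y), y across, z up. Steel bed x -210 to 160, 110 wide, top 14 mm above the bench. Grey infeed rails, 12 mm high, 66 apart, from x -207, narrowing from x -78 to 50 at the guard. Blue column at x 0 to 70, y 55 to 105 and head over the guard, 205 mm tall. Bar home: its origin at x 65, y 0 here
- mouth (a point): Centre of the yellow guard's entrance, on the bed surface (press x = -20 mm). The guard is a straight tunnel from press x = -20 to 80 mm: cheeks 50 mm apart inside, clear roof with underside 26 mm and top 32 mm above the bed. With the bar home its rear end is 25 mm inside this entrance
- stop (a point): Foot of the face of the red end stop (rigid block across the bed, 20 mm high), on the feed line at the bed surface, press x = 125 mm
- bar: Loose aluminium manifold bar, 120 long (x) x 44 wide (y) x 18 mm high, dark ports on top, 0.18 to 0.37 kg. Origin at the centre of its underside; ends at x = +-60 mm; its +x end leads. It starts on the bed between the infeed rails, outside the guard, up to 7 degrees askew and a few mm off the feed line
- stick: Loose push stick, 0.16 kg. Flat orange blade 24 wide x 14 mm high along x from -45 to its square tip at +160 mm; on it a wooden grip block 60 long (x -30 to 30), 22 wide (y), from 14 up to 60 mm height. Origin on the underside below the grip block's middle; x points to the tip. Balances about 25 mm ahead of the origin. Starts flat on the mat, tip away from the robot
- tip (a point): Centre of the stick's square tip face, 160 mm ahead of the stick's origin and 7 mm above its underside
- mat: Fixed black rubber mat 280 (x) x 150 (y) x 3 mm, at the infeed end of the press. Origin at the centre of its underside
- can: Bystander: blue oil bottle with yellow label and red cap, 48 mm diameter, 95 high, standing; origin under its centre
- cup: Bystander: white plastic cup, 72 mm wide, 60 high; origin under its centre
- spare: Bystander: a second, identical aluminium bar lying on the bare bench, not the one to feed; origin at the centre of its underside
- wrench: Bystander: steel wrench 200 mm long lying on the bench
- driver: Bystander: screwdriver lying on the bench
Things that resemble listed ones, but are neither listed nor needed, are in the scene too. Of the things like the stick, leave any that is green or turquoise; of the rest the larger one is meant.

How it is judged:
By the outcome, as a careful person would: the job done as asked, in the order asked, and still so for the second after the job is handed in, with the robot touching nothing.
It also fails if it takes over 64 s, if anything falls off the work surface, if the arm or the gripper's body presses on something with over 40 N, if the wrist force passes 120 N, or if a joint passes its speed limit or range.

## Working session

There is one attempt and no reset: what is moved stays moved. The work goes in short steps, Python scripts to look and compute and a tool call to move; the robot and the scene stay as the last step left them, time stands still between calls to the robot, and variables do not carry over. Pictures are saved under pics/ and viewed, at most 10 in all, crops included, and the job is handed in when it is done.

Besides the shell and the picture viewer there is one more tool, called after "Call:" as name(argument=value, ...) on one line, values as JSON. play_rows: Moves the arm, as the interface text tells. Shift numbers are shares of 0.15 m and turn numbers shares of 0.08 rad, none past 1 either way. Its arguments: {"type":"object","properties":{"rows":{"type":"array"},"squeeze":{"type":"number"}},"required":["rows"]}

```bash
mkdir -p pics; python3 - <<'E'
from plant import r
import cv2,pickle
for n in("side","top"):
    c=r.capture(n); cv2.imwrite(f"pics/{n}0.png",c["image"]); pickle.dump(c,open(f"{n}0.pkl","wb"))
    print(n,c["fx"],c["cx"],c["cy"],c["distortion"],c["R"],c["t"])
s=r.get_state();print(s)
E
```

```text
side 583.908903752282 320.8081217125906 236.35555589534792 [-0.08220732  0.          0.          0.          0.        ] [[-0.94915977  0.31445728  0.01457249]
 [ 0.18939463  0.60742125 -0.77147204]
 [-0.25144664 -0.72949027 -0.63609633]] [ 0.45266326 -0.16466344  1.84729351]
top 474.2024520696218 315.85579244465663 244.19856949971725 [-0.06508606  0.          0.          0.          0.        ] [[-0.02828463 -0.99946092  0.01666856]
 [-0.98290396  0.02477334 -0.18244474]
 [ 0.18193345 -0.02154398 -0.98307481]] [0.17525998 0.52589314 1.30894451]
{'time_s': 0.1, 'joints': array([ 8.24553747e+01,  2.05848673e+01,  6.37878227e-01, -2.03374890e-02,
       -7.01376109e+01, -1.65072086e+01]), 'qd': array([-0.00773711, -0.13859842,  0.19238097,  0.06354625, -0.02233308,
       -0.05230292]), 'joint_torque': array([-3.21370593e-03, -5.84165490e+01,  2.93751132e+01,  7.01560736e+00,
        1.01859873e-02, -5.71450028e-05]), 'tcp_pos': array([0.27491567, 0.61592593, 0.20132736]), 'eef_rot': array([ 1.79913454e+02, -5.70873088e-03, -2.40587536e+01]), 'contact_force': array([-0.3312125 , -0.97907926, -0.05408944]), 'moment': array([ 0.00672224,  0.02834043, -0.04915714]), 'gripper_force': 0.0, 'gripper_width': 0.08789039361638698}
```

View pics/top0.png

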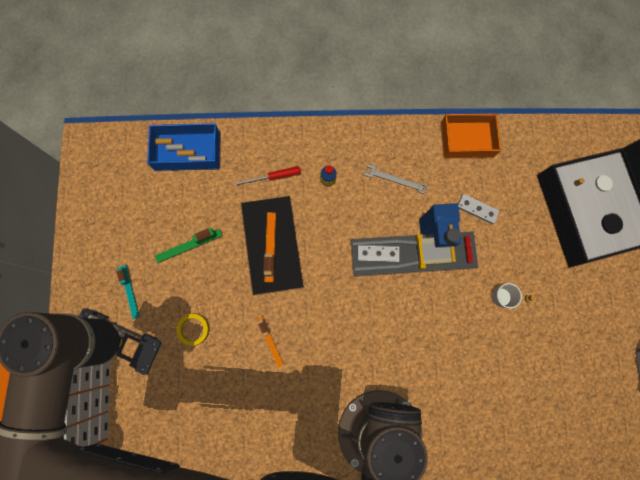

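View pics/side0.png

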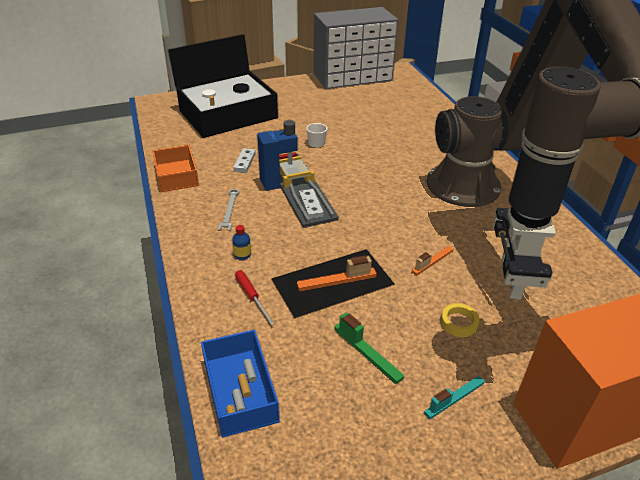

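Candidates for the stick in the top view: the orange one on the mat (270,245), a small orange one (270,342), a green one (190,245) and a turquoise one (128,290). I choose (270,245), because it is orange, larger, and on the mat. Next I measure it and check it in a close crop.

```bash
cat > h.py <<'E'
import numpy as np,cv2,pickle
def load(n): return pickle.load(open(n,"rb"))
def K(c): return np.array([[c["fx"],0,c["cx"]],[0,c["fy"],c["cy"]],[0,0,1.]])
def ray(c,uv):
    p=cv2.undistortPoints(np.array(uv,float).reshape(-1,1,2),K(c),np.array(c["distortion"])).reshape(-1,2)
    R=np.array(c["R"]);d=np.c_[p,np.ones(len(p))]@R
    return -R.T@np.array(c["t"]),d
def plane(c,uv,z):
    o,d=ray(c,uv);return o+d*((z-o[2])/d[:,2])[:,None]
def tri(c1,u1,c2,u2):
    o1,d1=ray(c1,[u1]);o2,d2=ray(c2,[u2]);A=np.c_[d1[0],-d2[0]]
    s=np.linalg.lstsq(A,o2-o1,rcond=None)[0];a=o1+s[0]*d1[0];b=o2+s[1]*d2[0]
    return (a+b)/2,np.linalg.norm(a-b)
def mask(im,lo,hi,box):
    x0,y0,x1,y1=box;m=cv2.inRange(cv2.cvtColor(im,cv2.COLOR_BGR2HSV),np.array(lo),np.array(hi))
    o=np.zeros_like(m);o[y0:y1,x0:x1]=m[y0:y1,x0:x1];return o
def big(m):
    return max(cv2.findContours(m,cv2.RETR_EXTERNAL,cv2.CHAIN_APPROX_NONE)[0],key=cv2.contourArea)
E
python3 - <<'E'
from h import *
t,s=load("top0.pkl"),load("side0.pkl")
a=cv2.resize(t["image"][190:300,235:310],None,fx=5,fy=5,interpolation=cv2.INTER_CUBIC)
b=cv2.resize(s["image"][240:320,265:400],None,fx=3,fy=3,interpolation=cv2.INTER_CUBIC)
d=cv2.resize(t["image"][200:280,345:485],None,fx=3,fy=3,interpolation=cv2.INTER_CUBIC)
o=np.zeros((550,800,3),np.uint8);o[:550,:375]=a;o[:240,380:785]=b;o[250:490,380:800]=d;cv2.imwrite("pics/crop.png",o)
for n,c,box in(("top",t,(240,195,305,295)),("side",s,(270,245,398,316))):
    blk=mask(c["image"],(0,0,0),(180,255,50),box)
    org=mask(c["image"],(5,180,150),(20,255,255),box)
    print(n,"mat",cv2.boxPoints(cv2.minAreaRect(big(cv2.morphologyEx(blk|org,cv2.MORPH_CLOSE,np.ones((9,9)))))).round(1).tolist())
    print(" stick",cv2.boxPoints(cv2.minAreaRect(big(org))).round(1).tolist())
E
```

```text
top mat [[240.3000030517578, 203.1999969482422], [289.20001220703125, 196.3000030517578], [302.1000061035156, 286.3999938964844], [253.1999969482422, 293.3999938964844]]
 stick [[265.20001220703125, 253.6999969482422], [267.0, 212.6999969482422], [275.0, 213.0], [273.1000061035156, 254.0]]
side mat [[271.70001220703125, 278.1000061035156], [379.3999938964844, 242.1999969482422], [393.3999938964844, 284.20001220703125], [285.70001220703125, 320.1000061035156]]
 stick [[296.6000061035156, 281.0], [374.1000061035156, 266.8999938964844], [375.29998779296875, 273.70001220703125], [297.8999938964844, 287.79998779296875]]
```

View pics/crop.png

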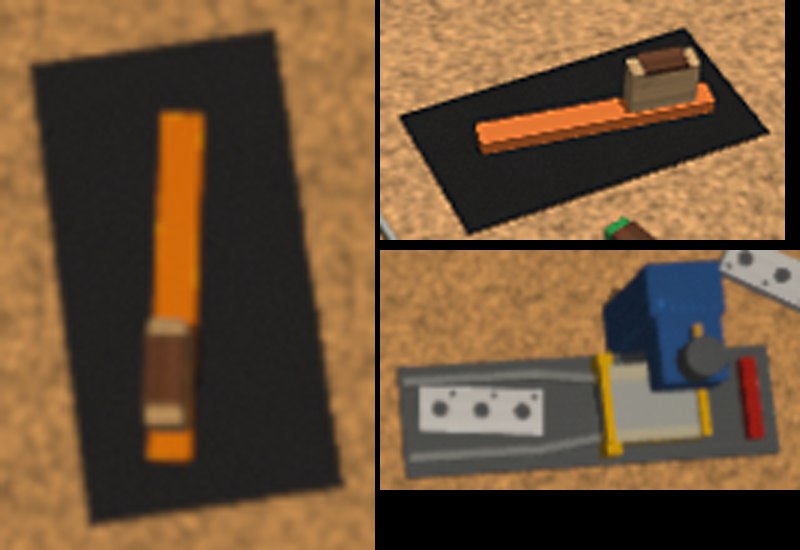

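The crop shows the orange stick with its brown-topped grip on the mat, grip at the robot side, tip at about (271,212) and tail at about (269,282). The press crop shows the bed, rails, bar (365,253), guard mouth (419,252) and red stop (469,250).

```bash
python3 - <<'E'
from h import *
t,s=load("top0.pkl"),load("side0.pkl")
A=lambda x,y:(235+(x+.5)/5-.5,190+(y+.5)/5-.5)
B=lambda x,y:(265+(x-380+.5)/3-.5,240+(y+.5)/3-.5)
D=lambda x,y:(345+(x-380+.5)/3-.5,200+(y-250+.5)/3-.5)
P=lambda n,v:print(n,(np.array(v)*1000).round(1).tolist())
P("camtop",ray(t,[(0,0)])[0])
P("tip tri",tri(t,A(183,113),s,B(479,133))[0])
P("block top tri",tri(t,A(168,372),s,B(662,63))[0])
P("blade@17 tipL,tipR,tailL,tailR",plane(t,[A(161,113),A(205,113),A(146,460),A(193,460)],.017))
P("block@63",plane(t,[A(148,319),A(194,320),A(188,428),A(142,426)],.063))
P("mat",plane(t,[A(33,67),A(273,31),A(340,487),A(92,522)],.003))
bed=plane(t,[D(397,370),D(768,346),D(778,452),D(406,478)],.014);P("bed",bed)
P("mouth bar roof",plane(t,[D(604,355),D(612,454)],.046))
P("stop",plane(t,[D(738,362),D(750,440)],.034))
P("bar@32",plane(t,[D(419,386),D(544,390),D(542,436),D(420,432)],.032))
# press fit
m=np.array([[-210,55],[160,55],[160,-55],[-210,-55]])/1000.
w=bed[:,:2];mc,wc=m.mean(0),w.mean(0);H=(m-mc).T@(w-wc)
th=np.arctan2(H[0,1]-H[1,0],H[0,0]+H[1,1]);R=np.array([[np.cos(th),-np.sin(th)],[np.sin(th),np.cos(th)]])
o=wc-R@mc;print("press",o*1000,np.degrees(th),"res",((w-(m@R.T+o))*1000).round(1).tolist())
np.savez("press.npz",o=o,R=R,th=th)
# side view bed corners / bar via mask
barm=mask(s["image"],(0,0,150),(180,60,255),(295,180,330,218));print(cv2.minAreaRect(big(barm)),cv2.minAreaRect(big(mask(t["image"],(0,0,150),(180,60,255),(352,238,405,266)))))
E
```

```text
camtop [283.7, 190.3, 1379.8]
tip tri [635.2, 290.2, 16.0]
block top tri [475.3, 296.9, 57.4]
blade@17 tipL,tipR,tailL,tailR [[635.8, 302.8, 17.0], [635.2, 276.8, 17.0], [430.2, 313.4, 17.0], [429.5, 286.4, 17.0]]
block@63 [[504.8, 307.4, 63.0], [503.6, 281.6, 63.0], [442.6, 285.7, 63.0], [444.4, 311.3, 63.0]]
mat [[669.8, 380.5, 3.0], [688.7, 236.2, 3.0], [413.1, 202.2, 3.0], [396.5, 346.3, 3.0]]
bed [[547.5, 58.7, 14.0], [562.6, -312.4, 14.0], [456.3, -312.9, 14.0], [441.0, 54.4, 14.0]]
mouth bar roof [[551.0, -138.9, 46.0], [454.8, -140.0, 46.0]]
stop [[543.3, -273.7, 34.0], [466.2, -278.9, 34.0]]
bar@32 [[527.7, 39.8, 32.0], [520.7, -81.3, 32.0], [475.9, -76.7, 32.0], [482.9, 40.8, 32.0]]
press [ 502.82247686 -153.04098866] -87.72328954421727 res [[-2.0, -0.3], [-1.5, -1.7], [2.0, 2.2], [1.4, -0.2]]
((310.7100830078125, 201.2041473388672), (27.84615707397461, 14.384617805480957), 67.38013458251953) ((378.012451171875, 253.1383514404297), (40.4931755065918, 14.474156379699707), 1.9749339818954468)
```

Call:
play_rows(rows=[{"slide":[0,0,0],"delta_rot":[0,0,-0.93],"fingers":1},{"slide":[0,0,0],"delta_rot":[0,0,-0.93],"fingers":1},{"slide":[0,0,0],"delta_rot":[0,0,-0.93],"fingers":1},{"slide":[0,0,0],"delta_rot":[0,0,-0.93],"fingers":1},{"slide":[0,0,0],"delta_rot":[0,0,-0.93],"fingers":1},{"slide":[0,0,0],"delta_rot":[0,0,0],"fingers":1}], squeeze=50)

```text
time_s: 0.85
tcp_pos: [0.275, 0.6161, 0.2017]
eef_rot: [179.9, 0.0, -2.8]
contact_force: [0.8, -0.4, 0.8]
gripper_width: 0.088
gripper_force: 0.0
```

```bash
cat > go.py <<'E'
# go.py x y z yaw(deg): full-scale units left, in tool axes as they stand
import sys,numpy as np
from scipy.spatial.transform import Rotation as Q
from plant import r
s=r.get_state();g=np.array(sys.argv[1:5],float)
R=Q.from_euler("xyz",s["eef_rot"],degrees=True)
print("slide units",(R.inv().apply(g[:3]-s["tcp_pos"])/.15).round(3),"rot units",((R.inv()*Q.from_euler("xyz",[180,0,g[3]],degrees=True)).as_rotvec()/.08).round(3))
print(s["time_s"],s["tcp_pos"].round(4),s["eef_rot"].round(2),s["contact_force"].round(2),s["joints"].round(1),s["gripper_width"].round(4))
E
python3 go.py .475 .297 .1 -2.8
```

```text
slide units [1.435 2.06  0.679] rot units [0.011 0.003 0.007]Traceback (most recent call last):
  File "go.py", line 8, in <module>
    print(s["time_s"],s["tcp_pos"].round(4),s["eef_rot"].round(2),s["contact_force"].round(2),s["joints"].round(1),s["gripper_width"].round(4))
                                                                                                                   ^^^^^^^^^^^^^^^^^^^^^^^^
AttributeError: 'float' object has no attribute 'round'
```

Call:
play_rows(rows=[{"slide":[0.2,0.29,0],"delta_rot":[0,0,0],"fingers":1},{"slide":[0.2,0.29,0],"delta_rot":[0,0,0],"fingers":1},{"slide":[0.2,0.29,0.05],"delta_rot":[0,0,0],"fingers":1},{"slide":[0.2,0.29,0.1],"delta_rot":[0,0,0],"fingers":1},{"slide":[0.2,0.29,0.1],"delta_rot":[0,0,0],"fingers":1},{"slide":[0.2,0.29,0.2],"delta_rot":[0,0,0],"fingers":1},{"slide":[0.235,0.32,0.23],"delta_rot":[0,0,0],"fingers":1},{"slide":[0,0,0],"delta_rot":[0,0,0],"fingers":1}])

```text
time_s: 1.85
tcp_pos: [0.4721, 0.2976, 0.1006]
eef_rot: [179.8, 0.2, -3.1]
contact_force: [-0.1, 0.4, -0.0]
gripper_width: 0.0876
gripper_force: 0.0
```

```bash
sed -i 's/s\["gripper_width"\].round(4)/round(s["gripper_width"],4)/' go.py; python3 go.py .4745 .297 .024 -2.8; python3 - <<'E'
from plant import r
import cv2,numpy as np,pickle
t=r.capture("top");s=r.capture("side")
pickle.dump((t,s),open("g1.pkl","wb"))
o=np.zeros((540,800,3),np.uint8)
o[:,:390]=cv2.resize(t["image"][190:310,230:316],(390,540));o[:400,400:]=cv2.resize(s["image"][220:320,250:450],(400,200)).repeat(1,0)[:].repeat(2,0)[:400] if 0 else cv2.resize(s["image"][220:330,280:390],(400,400))
cv2.imwrite("pics/g1.png",o)
E
```

```text
slide units [0.018 0.001 0.511] rot units [ 0.052  0.045 -0.068]
1.85 [0.4721 0.2976 0.1006] [179.76   0.21  -3.11] [-0.1   0.45 -0.  ] [ 52.3  14.9 -21.8  -0.  -53.6  34.6] 0.0876
```

View pics/g1.png

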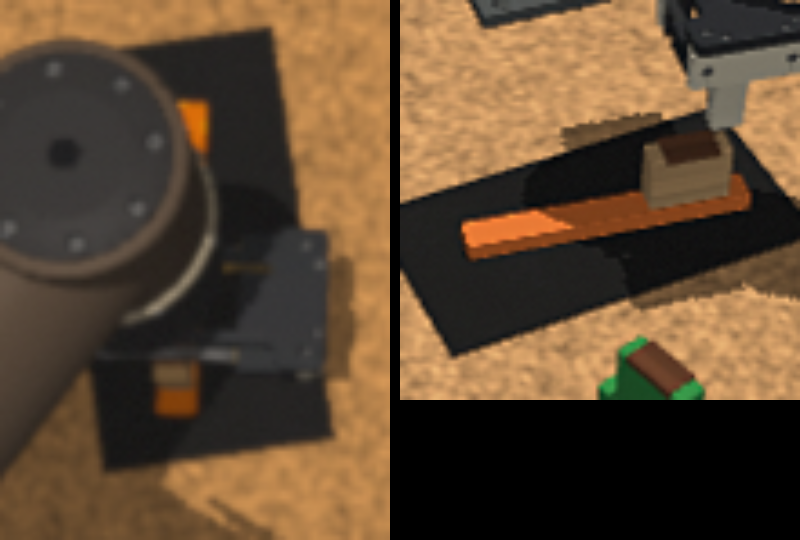

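The picture shows the gripper above the grip block, at about (268,268) in the top view, with the stick untouched. I'll descend and grasp.

Call:
play_rows(rows=[{"slide":[0.018,0,0.15],"delta_rot":[0,0,0],"fingers":1},{"slide":[0,0,0.15],"delta_rot":[0,0,0],"fingers":1},{"slide":[0,0,0.15],"delta_rot":[0,0,0],"fingers":1},{"slide":[0,0,0.06],"delta_rot":[0,0,0],"fingers":1},{"slide":[0,0,0],"delta_rot":[0,0,0],"fingers":1}])

```text
time_s: 2.58
tcp_pos: [0.4749, 0.3027, 0.027]
eef_rot: [180.0, -0.0, -2.7]
contact_force: [-0.5, 0.1, -0.4]
gripper_width: 0.0875
gripper_force: 0.0
```

Call:
play_rows(rows=[{"slide":[0,0,0],"delta_rot":[0,0,0],"fingers":-1},{"slide":[0,0,0],"delta_rot":[0,0,0],"fingers":-1},{"slide":[0,0,0],"delta_rot":[0,0,0],"fingers":-1},{"slide":[0,0,0],"delta_rot":[0,0,0],"fingers":-1},{"slide":[0,0,0],"delta_rot":[0,0,0],"fingers":-1},{"slide":[0,0,0],"delta_rot":[0,0,0],"fingers":-1},{"slide":[0,0,0],"delta_rot":[0,0,0],"fingers":-1},{"slide":[0,0,0],"delta_rot":[0,0,0],"fingers":-1}], squeeze=50)

```text
time_s: 3.58
tcp_pos: [0.475, 0.3018, 0.0268]
eef_rot: [180.0, 0.0, -2.7]
contact_force: [0.0, -0.7, -0.2]
gripper_width: 0.022
gripper_force: 49.9
```

Call:
play_rows(rows=[{"slide":[0,0,-0.1],"delta_rot":[0,0,0],"fingers":-1},{"slide":[0,0,-0.2],"delta_rot":[0,0,0],"fingers":-1},{"slide":[0,0,-0.2],"delta_rot":[0,0,0],"fingers":-1},{"slide":[0,0,-0.2],"delta_rot":[0,0,0],"fingers":-1},{"slide":[0,0,-0.1],"delta_rot":[0,0,0.5],"fingers":-1},{"slide":[0,0,0],"delta_rot":[0,0,1],"fingers":-1},{"slide":[0,0,0],"delta_rot":[0,0,1],"fingers":-1},{"slide":[0,0,0],"delta_rot":[0,0,1],"fingers":-1}])

```text
time_s: 4.58
tcp_pos: [0.475, 0.3018, 0.1479]
eef_rot: [-180.0, -0.0, -18.9]
contact_force: [-0.3, -0.3, -1.2]
gripper_width: 0.0213
gripper_force: 49.8
```

Call:
play_rows(rows=[{"slide":[0,0,0],"delta_rot":[0,0,1],"fingers":-1},{"slide":[0,0,0],"delta_rot":[0,0,1],"fingers":-1},{"slide":[0,0,0],"delta_rot":[0,0,1],"fingers":-1},{"slide":[0,0,0],"delta_rot":[0,0,1],"fingers":-1},{"slide":[0,0,0],"delta_rot":[0,0,1],"fingers":-1},{"slide":[0,0,0],"delta_rot":[0,0,1],"fingers":-1},{"slide":[0,0,0],"delta_rot":[0,0,1],"fingers":-1},{"slide":[0,0,0],"delta_rot":[0,0,1],"fingers":-1}])

```text
time_s: 5.58
tcp_pos: [0.475, 0.3018, 0.1478]
eef_rot: [-180.0, 0.0, -55.6]
contact_force: [0.5, -0.2, -2.4]
gripper_width: 0.0214
gripper_force: 49.8
```

Call:
play_rows(rows=[{"slide":[0,0,0],"delta_rot":[0,0,1],"fingers":-1},{"slide":[0,0,0],"delta_rot":[0,0,1],"fingers":-1},{"slide":[0,0,0],"delta_rot":[0,0,1],"fingers":-1},{"slide":[0,0,0],"delta_rot":[0,0,1],"fingers":-1},{"slide":[0,0,0],"delta_rot":[0,0,1],"fingers":-1},{"slide":[0,0,0],"delta_rot":[0,0,1],"fingers":-1},{"slide":[0,0,0],"delta_rot":[0,0,1],"fingers":-1},{"slide":[0,0,0],"delta_rot":[0,0,0],"fingers":-1}])

```text
time_s: 6.58
tcp_pos: [0.4751, 0.3019, 0.1477]
eef_rot: [-180.0, 0.0, -87.5]
contact_force: [-0.3, 0.5, -1.8]
gripper_width: 0.0214
gripper_force: 49.8
```

```bash
python3 go.py .494 .24 .0455 -87.7; python3 - <<'E'
from plant import r
import pickle,cv2
t=r.capture("top");s=r.capture("side");pickle.dump((t,s),open("g2.pkl","wb"))
cv2.imwrite("pics/g2.png",s["image"])
import numpy as np
o=np.zeros((560,800,3),np.uint8);o[:280]=cv2.resize(t["image"][200:300,240:490],(700,280)).copy() if 0 else cv2.copyMakeBorder(cv2.resize(t["image"][200:300,240:490],(700,280)),0,0,0,100,0);o[280:]=cv2.copyMakeBorder(cv2.resize(s["image"][150:290,250:460],(420,280)),0,0,0,380,0);cv2.imwrite("pics/g2.png",o)
E
```

```text
slide units [ 0.418 -0.108  0.681] rot units [-0.006  0.007  0.042]
6.575 [0.4751 0.3019 0.1477] [-1.7997e+02  3.0000e-02 -8.7510e+01] [-0.32  0.47 -1.76] [ 52.4  12.5 -18.1  -0.  -59.3 -49.9] 0.0214
```

View pics/g2.png

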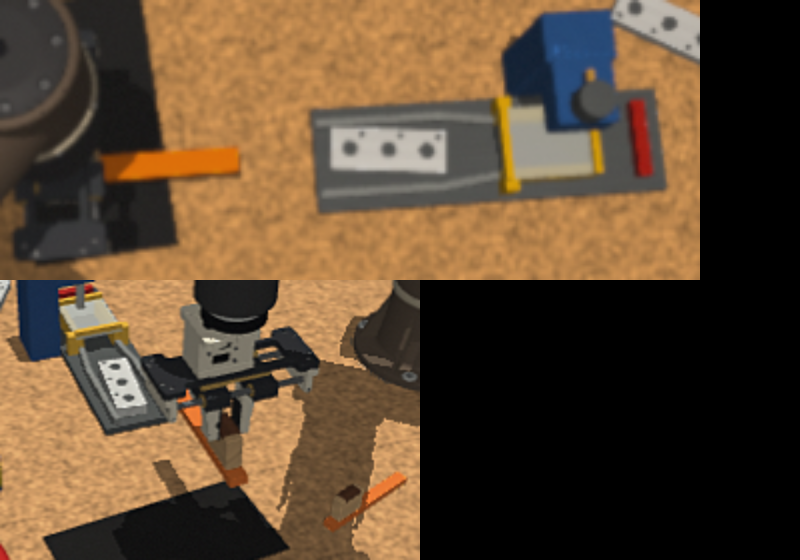

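The stick is held level with its tip at about (325,257) in the top view, and the bar is still at (378,253). Next I check the tip against the feed line.

```bash
python3 - <<'E'
from h import *
t,s=load("g2.pkl");C=lambda x,y:(240+(x+.5)/2.8-.5,200+(y+.5)/2.8-.5)
m=mask(t["image"],(5,180,120),(20,255,255),(275,240,335,275));b=big(m);x=b[:,0,0];e=b[x>=x.max()-1][:,0];print(e.mean(0),e.min(0),e.max(0))
P=lambda n,v:print(n,(np.array(v)*1000).round(1).tolist())
P("tip",plane(t,[e.mean(0)+[.5,0]],.138))
tm=b[:,0];mids=[(u,tm[x==u][:,1].mean()) for u in range(285,324,6)];P("axis",plane(t,mids,.138))
P("rail starts",plane(t,[C(317,124),C(322,193)],.026));P("rail ends",plane(t,[C(495,119),C(498,174)],.026))
z=np.load("press.npz")
for q in((-207,0),(-20,0),(125,0)):P(q,z["o"]+z["R"]@(np.array(q)/1000))
E
```

```text
[324.6 256.5] [324 252] [325 261]
tip [[479.7, 139.5, 138.0]]
axis [[474.4, 245.9, 138.0], [476.7, 230.0, 138.0], [477.6, 214.1, 138.0], [475.9, 198.2, 138.0], [478.2, 182.3, 138.0], [477.8, 166.4, 138.0], [480.0, 150.4, 138.0]]
rail starts [[532.2, 52.9, 26.0], [459.9, 50.8, 26.0]]
rail ends [[532.9, -133.8, 26.0], [474.8, -133.0, 26.0]]
(-207, 0) [494.6, 53.8]
(-20, 0) [502.0, -133.1]
(125, 0) [507.8, -277.9]
```

Call:
play_rows(rows=[{"slide":[0.17,-0.04,0],"delta_rot":[0,0,0],"fingers":-1},{"slide":[0.17,-0.04,0],"delta_rot":[0,0,0],"fingers":-1},{"slide":[0,0,0.2],"delta_rot":[0,0,0],"fingers":-1},{"slide":[0,0,0.2],"delta_rot":[0,0,0],"fingers":-1},{"slide":[0,0,0.2],"delta_rot":[0,0,0],"fingers":-1},{"slide":[0,0,0.12],"delta_rot":[0,0,0],"fingers":-1},{"slide":[0,0,0],"delta_rot":[0,0,0],"fingers":-1},{"slide":[0,0,0],"delta_rot":[0,0,0],"fingers":-1}])

```text
time_s: 7.68
tcp_pos: [0.4898, 0.2519, 0.0397]
eef_rot: [-179.9, 0.0, -87.5]
contact_force: [-0.1, -0.6, -1.7]
gripper_width: 0.0214
gripper_force: 49.8
```

```bash
python3 go.py .490 .205 .040 -87.7; python3 - <<'E'
from plant import r
import pickle,cv2
from h import *
t=r.capture("top");s=r.capture("side");pickle.dump((t,s),open("g3.pkl","wb"))
o=np.zeros((600,800,3),np.uint8);o[:280,:700]=cv2.resize(t["image"][200:300,240:490],(700,280));o[280:600,:480]=cv2.resize(s["image"][160:240,250:370],(480,320),interpolation=cv2.INTER_CUBIC);cv2.imwrite("pics/g3.png",o)
m=mask(t["image"],(5,180,120),(20,255,255),(275,240,352,275));b=big(m);x=b[:,0,0];e=b[x>=x.max()-1][:,0];print(e.mean(0),plane(t,[e.mean(0)+[.5,0]],.03))
E
```

```text
slide units [ 0.312  0.012 -0.002] rot units [-0.012  0.007  0.047]
7.675 [0.4898 0.2519 0.0397] [-1.7995e+02  3.0000e-02 -8.7490e+01] [-0.13 -0.6  -1.75] [ 47.6  18.2 -26.8   0.  -44.9 -45.1] 0.0214
[339.81818182 257.        ] [[0.49420796 0.09127602 0.03      ]]
```

View pics/g3.png

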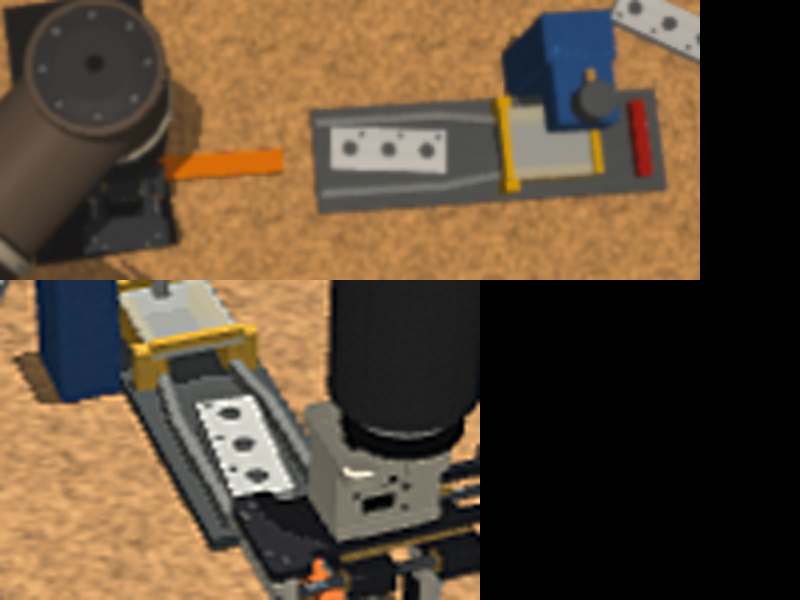

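The tip is at about (340,257), on the feed line and below the guard roof. I start pushing.

Call:
play_rows(rows=[{"slide":[0.15,0,0],"delta_rot":[0,0,0],"fingers":-1},{"slide":[0.1,0,0],"delta_rot":[0,0,0],"fingers":-1},{"slide":[0.06,0,0],"delta_rot":[0,0,0],"fingers":-1},{"slide":[0.06,0,0],"delta_rot":[0,0,0],"fingers":-1},{"slide":[0.06,0,0],"delta_rot":[0,0,0],"fingers":-1},{"slide":[0.06,0,0],"delta_rot":[0,0,0],"fingers":-1},{"slide":[0.06,0,0],"delta_rot":[0,0,0],"fingers":-1},{"slide":[0.06,0,0],"delta_rot":[0,0,0],"fingers":-1}])

```text
time_s: 8.78
tcp_pos: [0.4932, 0.1595, 0.0388]
eef_rot: [-180.0, 0.0, -87.5]
contact_force: [-0.7, 1.0, -1.4]
gripper_width: 0.0217
gripper_force: 49.9
```

Call:
play_rows(rows=[{"slide":[0.06,0,0],"delta_rot":[0,0,0],"fingers":-1},{"slide":[0.06,0,0],"delta_rot":[0,0,0],"fingers":-1},{"slide":[0.06,0,0],"delta_rot":[0,0,0],"fingers":-1},{"slide":[0.06,0,0],"delta_rot":[0,0,0],"fingers":-1},{"slide":[0.06,0,0],"delta_rot":[0,0,0],"fingers":-1},{"slide":[0,0,0],"delta_rot":[0,0,0],"fingers":-1}])

```text
time_s: 9.52
tcp_pos: [0.4948, 0.1141, 0.0387]
eef_rot: [180.0, -0.0, -87.6]
contact_force: [-0.2, 0.0, -1.4]
gripper_width: 0.0212
gripper_force: 49.8
```

```bash
python3 go.py .499 .0025 .040 -87.7; python3 - <<'E'
from plant import r
import pickle,cv2
from h import *
t=r.capture("top");s=r.capture("side");pickle.dump((t,s),open("g4.pkl","wb"))
o=np.zeros((600,800,3),np.uint8);o[:280,:700]=cv2.resize(t["image"][200:300,240:490],(700,280));o[280:600,:480]=cv2.resize(s["image"][130:230,240:390],(480,320),interpolation=cv2.INTER_CUBIC);cv2.imwrite("pics/g4.png",o)
E
```

```text
slide units [ 0.744  0.003 -0.008] rot units [ 0.008 -0.007  0.026]
9.525 [0.4948 0.1141 0.0387] [ 1.7996e+02 -3.0000e-02 -8.7580e+01] [-0.23  0.05 -1.39] [ 35.2  14.9 -32.1   0.  -43.  -32.8] 0.0212
```

View pics/g4.png

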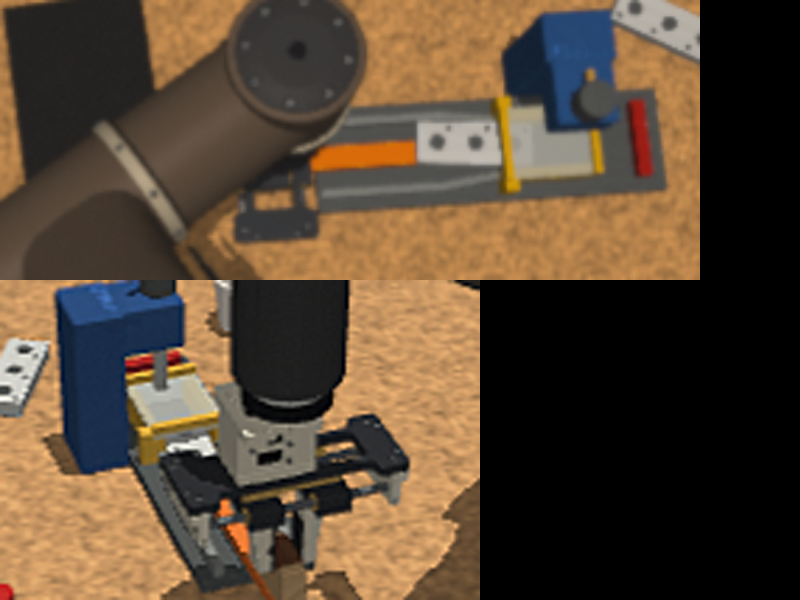

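The bar is entering the guard straight, with the tip against its rear end at (389,253). I continue.

Call:
play_rows(rows=[{"slide":[0,0,-0.01],"delta_rot":[0,0,0],"fingers":-1},{"slide":[0.08,0,0],"delta_rot":[0,0,0],"fingers":-1},{"slide":[0.08,0,0],"delta_rot":[0,0,0],"fingers":-1},{"slide":[0.08,0,0],"delta_rot":[0,0,0],"fingers":-1},{"slide":[0.08,0,0],"delta_rot":[0,0,0],"fingers":-1},{"slide":[0.08,0,0],"delta_rot":[0,0,0],"fingers":-1},{"slide":[0.08,0,0],"delta_rot":[0,0,0],"fingers":-1},{"slide":[0.08,0,0],"delta_rot":[0,0,0],"fingers":-1}])

```text
time_s: 10.62
tcp_pos: [0.4986, 0.0302, 0.0403]
eef_rot: [180.0, -0.0, -87.5]
contact_force: [-1.1, 1.0, -1.6]
gripper_width: 0.0216
gripper_force: 49.9
```

Call:
play_rows(rows=[{"slide":[0.03,0,0],"delta_rot":[0,0,0],"fingers":-1},{"slide":[0.03,0,0],"delta_rot":[0,0,0],"fingers":-1},{"slide":[0.03,0,0],"delta_rot":[0,0,0],"fingers":-1},{"slide":[0.02,0,0],"delta_rot":[0,0,0],"fingers":-1},{"slide":[0.02,0,0],"delta_rot":[0,0,0],"fingers":-1}])

```text
time_s: 11.25
tcp_pos: [0.4996, 0.0116, 0.0403]
eef_rot: [180.0, -0.0, -87.5]
contact_force: [-0.5, 1.2, -0.3]
gripper_width: 0.0213
gripper_force: 49.9
```

Call:
play_rows(rows=[{"slide":[0.015,0,0],"delta_rot":[0,0,0],"fingers":-1},{"slide":[0.015,0,0],"delta_rot":[0,0,0],"fingers":-1},{"slide":[0.015,0,0],"delta_rot":[0,0,0],"fingers":-1}])

```text
time_s: 11.62
tcp_pos: [0.4998, 0.0048, 0.0403]
eef_rot: [180.0, -0.0, -87.5]
contact_force: [-0.3, 1.9, -0.7]
gripper_width: 0.021
gripper_force: 49.9
```

Call:
play_rows(rows=[{"slide":[0.01,0,0],"delta_rot":[0,0,0],"fingers":-1},{"slide":[0.01,0,0],"delta_rot":[0,0,0],"fingers":-1}])

```text
time_s: 11.88
tcp_pos: [0.501, 0.0033, 0.0407]
eef_rot: [-179.9, 0.1, -87.6]
contact_force: [-2.7, 14.8, 2.6]
gripper_width: 0.0215
gripper_force: 50.0
```

Call:
play_rows(rows=[{"slide":[0.01,0,0],"delta_rot":[0,0,0],"fingers":-1}])

```text
time_s: 12.0
tcp_pos: [0.5018, 0.0032, 0.041]
eef_rot: [-179.8, 0.2, -87.6]
contact_force: [-4.3, 22.6, 5.5]
gripper_width: 0.0215
gripper_force: 50.2
```

Call:
play_rows(rows=[{"slide":[0.01,0,0],"delta_rot":[0,0,0],"fingers":-1}])

```text
time_s: 12.12
tcp_pos: [0.5026, 0.003, 0.0414]
eef_rot: [-179.7, 0.3, -87.6]
contact_force: [-5.6, 30.6, 7.0]
gripper_width: 0.0218
gripper_force: 50.3
```

The force rose sharply 1 mm from the expected home position, so the bar is against the stop. I back out along the same line.

Call:
play_rows(rows=[{"slide":[-0.03,0,0],"delta_rot":[0,0,0],"fingers":-1},{"slide":[-0.1,0,0],"delta_rot":[0,0,0],"fingers":-1},{"slide":[-0.3,0,0],"delta_rot":[0,0,0],"fingers":-1},{"slide":[-0.3,0,0],"delta_rot":[0,0,0],"fingers":-1},{"slide":[-0.3,0,0],"delta_rot":[0,0,0],"fingers":-1},{"slide":[-0.3,0,0],"delta_rot":[0,0,0],"fingers":-1},{"slide":[-0.3,0,0],"delta_rot":[0,0,0],"fingers":-1},{"slide":[0,0,0],"delta_rot":[0,0,0],"fingers":-1}])

```text
time_s: 13.12
tcp_pos: [0.4896, 0.2463, 0.0401]
eef_rot: [-180.0, -0.0, -87.3]
contact_force: [-0.9, -0.8, -1.3]
gripper_width: 0.0215
gripper_force: 49.8
```

```bash
python3 go.py .475 .302 .130 -2.7; python3 - <<'E'
from plant import r
import pickle,cv2
from h import *
t=r.capture("top");s=r.capture("side");pickle.dump((t,s),open("g5.pkl","wb"))
o=np.zeros((600,800,3),np.uint8);o[:300,:720]=cv2.resize(t["image"][220:280,345:489],(720,300),interpolation=cv2.INTER_CUBIC);o[300:600,:450]=cv2.resize(s["image"][140:220,240:360],(450,300),interpolation=cv2.INTER_CUBIC);cv2.imwrite("pics/g5.png",o)
E
```

```text
slide units [-0.375  0.079 -0.599] rot units [-6.0000e-03 -7.0000e-03 -1.8465e+01]
13.125 [0.4896 0.2463 0.0401] [-179.96   -0.    -87.34] [-0.88 -0.76 -1.28] [ 47.2  18.  -27.1   0.  -44.9 -44.6] 0.0215
```

View pics/g5.png

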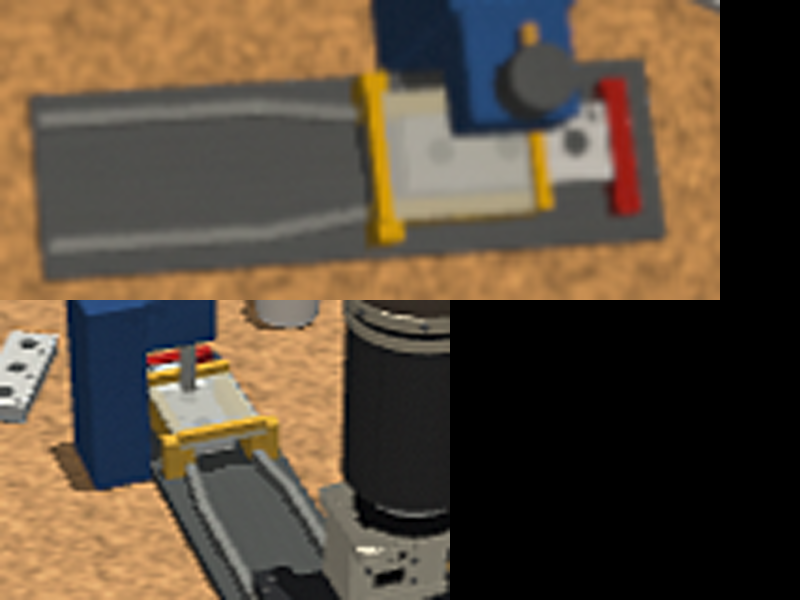

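The bar's front end at (467,248) lies flush along the red stop, and the rest of it is inside the guard. I take the stick back to the mat.

Call:
play_rows(rows=[{"slide":[-0.2,0,-0.2],"delta_rot":[0,0,0],"fingers":-1},{"slide":[-0.07,0.03,-0.2],"delta_rot":[0,0,0],"fingers":-1},{"slide":[0,0,-0.2],"delta_rot":[0,0,0],"fingers":-1},{"slide":[0,0,0],"delta_rot":[0,0,-1],"fingers":-1},{"slide":[0,0,0],"delta_rot":[0,0,-1],"fingers":-1},{"slide":[0,0,0],"delta_rot":[0,0,-1],"fingers":-1},{"slide":[0,0,0],"delta_rot":[0,0,-1],"fingers":-1},{"slide":[0,0,0],"delta_rot":[0,0,-1],"fingers":-1}])

```text
time_s: 14.22
tcp_pos: [0.4831, 0.282, 0.1301]
eef_rot: [179.9, -0.0, -64.6]
contact_force: [0.1, -0.2, -1.6]
gripper_width: 0.0215
gripper_force: 49.8
```

Call:
play_rows(rows=[{"slide":[0,0,0],"delta_rot":[0,0,-1],"fingers":-1},{"slide":[0,0,0],"delta_rot":[0,0,-1],"fingers":-1},{"slide":[0,0,0],"delta_rot":[0,0,-1],"fingers":-1},{"slide":[0,0,0],"delta_rot":[0,0,-1],"fingers":-1},{"slide":[0,0,0],"delta_rot":[0,0,-1],"fingers":-1},{"slide":[0,0,0],"delta_rot":[0,0,-1],"fingers":-1},{"slide":[0,0,0],"delta_rot":[0,0,-1],"fingers":-1},{"slide":[0,0,0],"delta_rot":[0,0,-1],"fingers":-1}])

```text
time_s: 15.22
tcp_pos: [0.4831, 0.282, 0.13]
eef_rot: [179.9, 0.0, -27.9]
contact_force: [0.5, -0.0, -1.7]
gripper_width: 0.0212
gripper_force: 49.8
```

Call:
play_rows(rows=[{"slide":[0,0,0],"delta_rot":[0,0,-1],"fingers":-1},{"slide":[0,0,0],"delta_rot":[0,0,-1],"fingers":-1},{"slide":[0,0,0],"delta_rot":[0,0,-1],"fingers":-1},{"slide":[0,0,0],"delta_rot":[0,0,-1],"fingers":-1},{"slide":[0,0,0],"delta_rot":[0,0,-1],"fingers":-1},{"slide":[0,0,0],"delta_rot":[0,0,-1],"fingers":-1},{"slide":[0,0,0],"delta_rot":[0,0,-1],"fingers":-1},{"slide":[0,0,0],"delta_rot":[0,0,0],"fingers":-1}])

```text
time_s: 16.23
tcp_pos: [0.4832, 0.2822, 0.1301]
eef_rot: [180.0, 0.0, 4.0]
contact_force: [0.3, 1.0, -1.5]
gripper_width: 0.0217
gripper_force: 49.8
```

```bash
python3 go.py .485 .287 .0275 4.3; python3 - <<'E'
from plant import r
import pickle,cv2
from h import *
t=r.capture("top");s=r.capture("side");pickle.dump((t,s),open("g6.pkl","wb"))
o=np.zeros((540,800,3),np.uint8)
o[:,:390]=cv2.resize(t["image"][190:310,230:316],(390,540));o[:400,400:]=cv2.resize(s["image"][220:330,280:390],(400,400))
cv2.imwrite("pics/g6.png",o)
E
```

```text
slide units [ 0.015 -0.031  0.684] rot units [ 0.008  0.008 -0.058]
16.225 [0.4832 0.2822 0.1301] [1.7996e+02 4.0000e-02 4.0300e+00] [ 0.28  1.01 -1.49] [ 50.3  13.2 -19.8  -0.  -57.1  43.7] 0.0217
```

View pics/g6.png

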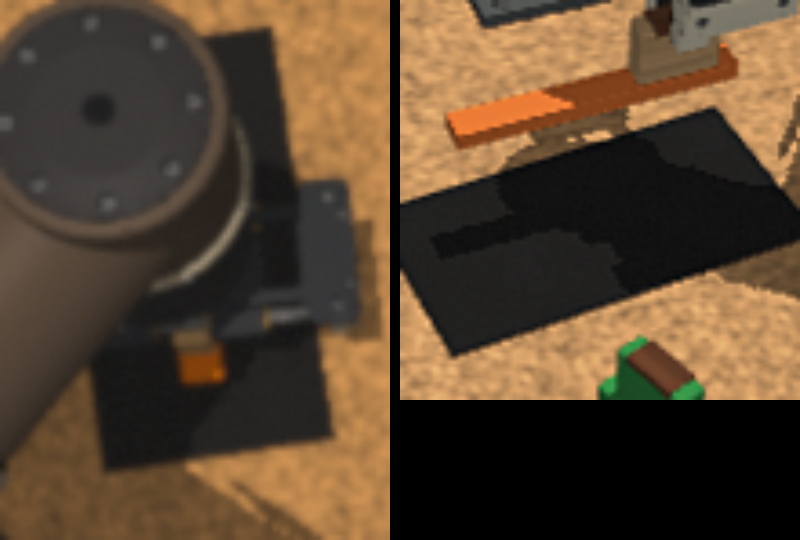

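The stick hangs level above the middle of the mat, with its tail end at about (274,270) in the top view. I lower it.

Call:
play_rows(rows=[{"slide":[0.015,-0.03,0.2],"delta_rot":[0,0,0],"fingers":-1},{"slide":[0,0,0.2],"delta_rot":[0,0,0],"fingers":-1},{"slide":[0,0,0.15],"delta_rot":[0,0,0],"fingers":-1},{"slide":[0,0,0.08],"delta_rot":[0,0,0],"fingers":-1},{"slide":[0,0,0.03],"delta_rot":[0,0,0],"fingers":-1},{"slide":[0,0,0],"delta_rot":[0,0,0],"fingers":-1}])

```text
time_s: 17.08
tcp_pos: [0.4855, 0.2883, 0.0317]
eef_rot: [-180.0, -0.0, 4.1]
contact_force: [0.8, -0.2, -1.8]
gripper_width: 0.0214
gripper_force: 49.8
```

Call:
play_rows(rows=[{"slide":[0,0,0.015],"delta_rot":[0,0,0],"fingers":-1},{"slide":[0,0,0],"delta_rot":[0,0,0],"fingers":-1}])

```text
time_s: 17.32
tcp_pos: [0.4854, 0.2883, 0.0295]
eef_rot: [-180.0, -0.0, 4.1]
contact_force: [0.4, 0.8, -1.8]
gripper_width: 0.0216
gripper_force: 49.8
```

Call:
play_rows(rows=[{"slide":[0,0,0.01],"delta_rot":[0,0,0],"fingers":-1},{"slide":[0,0,0],"delta_rot":[0,0,0],"fingers":-1}])

```text
time_s: 17.58
tcp_pos: [0.4852, 0.2881, 0.0276]
eef_rot: [-180.0, 0.0, 4.1]
contact_force: [-0.0, 0.3, -2.7]
gripper_width: 0.0215
gripper_force: 49.8
```

Call:
play_rows(rows=[{"slide":[0,0,0.007],"delta_rot":[0,0,0],"fingers":-1},{"slide":[0,0,0],"delta_rot":[0,0,0],"fingers":-1}])

```text
time_s: 17.82
tcp_pos: [0.4853, 0.2882, 0.0267]
eef_rot: [-180.0, -0.0, 4.1]
contact_force: [-0.9, 0.2, 1.3]
gripper_width: 0.0213
gripper_force: 49.9
```

It is down on the mat, so I release and rise.

Call:
play_rows(rows=[{"slide":[0,0,0],"delta_rot":[0,0,0],"fingers":1},{"slide":[0,0,0],"delta_rot":[0,0,0],"fingers":1},{"slide":[0,0,0],"delta_rot":[0,0,0],"fingers":1},{"slide":[0,0,0],"delta_rot":[0,0,0],"fingers":1},{"slide":[0,0,0],"delta_rot":[0,0,0],"fingers":1},{"slide":[0,0,0],"delta_rot":[0,0,0],"fingers":1}])

```text
time_s: 18.58
tcp_pos: [0.4853, 0.2881, 0.0265]
eef_rot: [180.0, -0.0, 4.1]
contact_force: [-0.9, -0.3, 0.3]
gripper_width: 0.0759
gripper_force: 0.0
```

Call:
play_rows(rows=[{"slide":[0,0,-0.1],"delta_rot":[0,0,0],"fingers":1},{"slide":[0,0,-0.2],"delta_rot":[0,0,0],"fingers":1},{"slide":[0,0,-0.3],"delta_rot":[0,0,0],"fingers":1},{"slide":[0,0,-0.3],"delta_rot":[0,0,0],"fingers":1},{"slide":[0,-0.3,-0.2],"delta_rot":[0,0,0],"fingers":1},{"slide":[0,-0.3,0],"delta_rot":[0,0,0],"fingers":1},{"slide":[0,-0.3,0],"delta_rot":[0,0,0],"fingers":1},{"slide":[0,-0.3,0],"delta_rot":[0,0,0],"fingers":1}])

```text
time_s: 19.58
tcp_pos: [0.4721, 0.469, 0.1932]
eef_rot: [-179.9, -0.1, 4.1]
contact_force: [-0.1, 0.8, 0.3]
gripper_width: 0.0878
gripper_force: 0.0
```

Call:
play_rows(rows=[{"slide":[-0.2,-0.3,0],"delta_rot":[0,0,0],"fingers":1},{"slide":[-0.2,-0.3,0],"delta_rot":[0,0,0],"fingers":1},{"slide":[-0.2,-0.3,0],"delta_rot":[0,0,0],"fingers":1},{"slide":[0,0,0],"delta_rot":[0,0,0],"fingers":1}])

```text
time_s: 20.08
tcp_pos: [0.3701, 0.5985, 0.192]
eef_rot: [-180.0, -0.0, 4.4]
contact_force: [-0.2, -0.7, -0.6]
gripper_width: 0.0874
gripper_force: 0.0
```

```bash
python3 - <<'E'
from plant import r
import cv2
from h import *
t=r.capture("top");s=r.capture("side")
o=np.zeros((600,800,3),np.uint8);o[:360,:800]=cv2.resize(t["image"][190:302,240:489],(800,360),interpolation=cv2.INTER_CUBIC);o[360:600,:450]=cv2.resize(s["image"][240:320,260:410],(450,240));cv2.imwrite("pics/g7.png",o)
print(r.get_state()["tcp_pos"])
E
```

```text
[0.37221779 0.59606183 0.19217069]
```

View pics/g7.png

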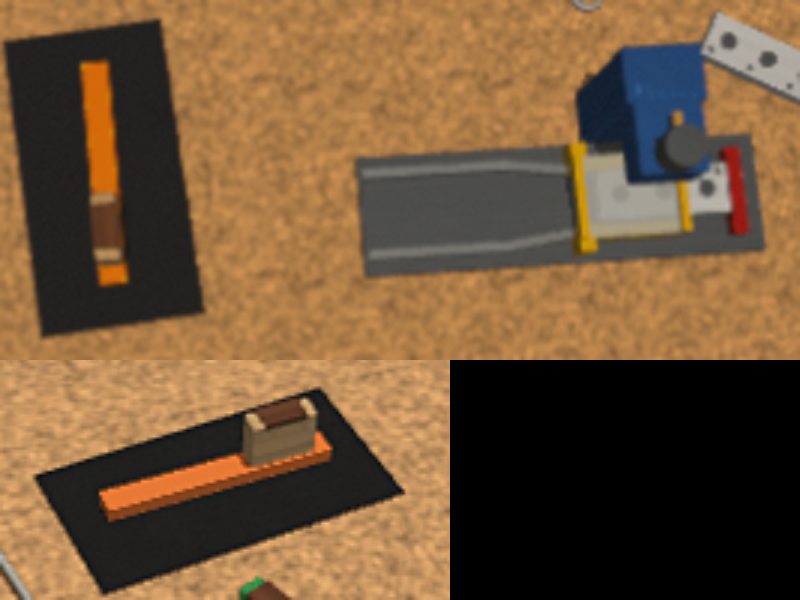

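The stick lies flat on the mat with its handle up, from about (270,210) to (275,277), wholly on the mat. The bar sits against the red stop at (467,249).

```bash
python3 -c "
from plant import r
print(r.close_job())"
```

```text
the job is handed in; nothing more can be done
None
```

I handed the job in at about 20 s: the bar is home against the red stop, pushed only with the stick, and the stick lies flat on the mat, handle up; the hand-in returned no verdict.

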